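Lamp on the burner, lighter at the ready

ROBOT

A 7-joint arm with a two-finger parallel gripper is mounted at the origin on the work surface. World frame = base frame: x ahead of the robot, y to its left, z up, the work surface at z = 0. Lengths are in m, angles in rad, forces in N, time in s.
With the tool pointing down it reaches from about 0.425 to 0.875 m from the base axis. Payload 4.7 kg.
Tool frame: the origin (TCP) lies midway between the tips of the shut fingers; the grasp point (between the pads) lies 19 mm behind it; z points along the fingers, y is the line along which they close (so a half turn about z gives the same grasp; the last joint's range is limited). The gripper opens to 85 mm and grips with 20 to 120 N. Pads are 22 mm wide; open, the fingers measure 114 mm over their backs; the gripper's body (76 mm by 85 mm) begins 54 mm behind the grasp point. The pads swing forward as they close: fully open they stand 13 mm farther back than shut.
Start: joints at [-1.331, 0.321, -0.07, 1.45, 0.023, 1.371, -0.057], TCP at [0.146, 0.634, 0.231] pointing down, gripper open.
Joint ranges: [-2.86, 2.86], [-0.3, 2.09], [-1.38, 1.24], [0.06, 2.45], [-1.56, 4.7], [0.09, 2.05], [-2.69, 2.69]. Speed limits (rad/s): [2.57, 2.57, 3.14, 3.14, 3.14, 3.14, 3.14].

INTERFACE

Orientations are given as a unit quaternion [w, x, y, z].
In Python, from plant import arm, optics, ticket gives the robot as it stands.
- The arm moves only by the tool arm_command, never from a script. Its argument "increments" is a list that holds one entry, the list of rows, each a list of 7 numbers: the shift along the world's x, y, z in cm, then the turn, a rotation vector about the world's x, y, z in rad, then the finger opening in cm, from 0 to 8.54. A call has 1 to 8 rows; each row shifts and turns the commanded pose from where the row before left it; what a row does not reach is not made up. A row lasts 1/8 s, in which the tool goes at most 62.5 mm and 10.7 degrees, less where a joint would pass 70% of its speed; a pose out of reach is approached as far as the arm can. A call is refused whole if a number of a shift passes 6.25 or a number of a turn 0.188, either way. A call with a gripper value outside its range is refused whole. The fingers move at their own pace and stop on an object; "squeeze" is the grip in N (left out, the last holds). Time passes only in rows, so rows that do not move let the fingers close. It gives the time, the measured TCP pose, the force, the opening and the grip force at its end, in the units of the state.
- arm.sense(): the state, without advancing time (a new reading comes with each control period).
- optics.read_camera(name): name is "side" or "top"; returns the picture (420x560x3 uint8, red, green, blue); there is no depth.
- optics.camera_info(name): a dict with "vertical_fov" (degrees; the focal length in pixels is half the picture's height over the tangent of half this angle, whatever the lens; pixels are square), "cx", "cy" (the principal point, pixels), "rvec" (rotation vector, rad) and "tvec" (3), from world to camera coordinates, as OpenCV has them. Camera axes: x right, y down, z forward; pixel columns grow to the right and rows downward; lengths in m; the calibration is good to about 2 mm. A picture is of the moment at which its call begins. camera_info takes no time and is no camera call.
- ticket.job_done(): hands the job in; it is judged then, once.
The state is a dict: "time_s": time; "joint_positions": joint angles; "joint_velocities": joint speeds; "effort": joint torques, N m; "eef_pos": TCP position; "eef_rot": TCP orientation; "ft_force": force on the tool from outside, world axes, zero at the start; "moment": the same for the moment, N m; "width": finger opening in m; "finger_force": force on a finger pad.
Only numpy, scipy, OpenCV 4.12 (cv2) and the standard library are available. Lean on these libraries where they do the work, as an engineer would, in place of code of your own. Each camera call takes 0.05 s, during which the arm holds its last target. There are 200 camera calls.

TASK

First swing the counter lamp's stiff arm round, by its red peg, until it points straight at the gas burner, and leave it there. Then draw the black spark lighter with the red button up out of its holder, tip it to a slant of about 45 degrees with the nozzle downwards, and finish still holding it steady in the gripper like that, the nozzle tip a few centimetres above the middle of the burner and the lighter touching nothing but the gripper. Leave everything else on the counter where it is, the wooden-handled pick in the holder too.

Things in the scene. Friction and masses are not known exactly. Their poses are not given: they have to be found in the camera images.
- lamp_arm (a joint): Swing arm of the counter lamp, rad: 0 = arm points along the lamp foot's own -x (roughly towards the robot); growing turns it anticlockwise seen from above, towards the stove. Range 0 to 2.4, starts at 0.3 to 0.6. The arm is level, at 220 to 232 mm height; its upright hinge is stiff (0.35 N m of friction), so it stays where it is left.
- lamp_hinge (a point): Point on the hinge axis of the lamp arm, at the top of the fixed aluminium post (22 mm thick, on a white foot 110 mm across), 220 mm above the counter; axes of the lamp foot. A white shade sits at the arm's free end, slanted outwards and down: it reaches about 245 mm from the hinge axis and down to about 155 mm above the counter.
- lamp_peg (a point): Centre of the grip peg of the lamp arm: a red upright round peg, 20 mm thick, standing on the arm's free end 190 mm from the hinge axis, from 233 to 283 mm above the counter (this point is at 260 mm). Its x axis runs outwards along the arm, the way the lamp shines; z up.
- burner (a point): Centre of the top of the round brass burner cap (72 mm across, 105 mm above the counter) of the fixed gas stove. The stove's steel body is 260 mm (its x) by 260 mm (its y), 80 mm high, burner at its centre; four pan-support prongs round the burner, from 55 to 110 mm from its centre, reach 124 mm above the counter.
- holder_top (a point): Centre of the top face of the fixed white plastic holder, a block 180 (its x) by 70 (its y) by 100 mm high, with two round wells 21 mm wide, 97 mm deep, 50 mm either side of the centre along its x axis. One well holds the lighter, the other the pick; which is which varies.
- lighter_mid (a point): Middle of the spark lighter's handle, on its axis, 160 mm above the counter at the start, 150 mm above the nozzle tip. The lighter stands upright in a well, nozzle down: steel nozzle 14 mm thick, 90 mm long; flange 36 mm wide, 6 mm thick, resting on the holder; round black handle 26 mm thick, 109 mm long; red button 16 mm thick, 11 mm high on top. z runs from nozzle to button. About 90 g.
- lighter_tip (a point): Tip of the lighter's nozzle, on its axis, 150 mm from lighter_mid; at the start it is 10 mm above the counter, inside the well. z axis runs from nozzle to button.
- lighter: The whole spark lighter; origin at the nozzle tip, z axis towards the button.
- stove: The fixed gas stove; origin under its centre on the counter.
- holder: The fixed two-well holder; origin under its centre on the counter.
- pick: Bystander: an ice pick with a wooden handle, same shape as the lighter but without a button (205 mm long), upright in the other well; origin at its tip, z up. Stays in its well.
- tawa: Bystander: flat aluminium tawa, 210 mm across, 10 mm high, black handle along its x to 195 mm from the centre; origin under its centre.
- turner: Bystander: flat turner with a black handle, 280 mm long, lying along its x; origin under its middle.
- glass_bottle: Bystander: green glass bottle, 64 mm wide, 210 mm high, upright; origin under its centre.
- wooden_bowl: Bystander: small wooden bowl, 110 mm across, 50 mm high; origin under its centre.
- spice_jar: Bystander: amber glass jar with steel lid, 72 mm wide, 100 mm high; origin under its centre.
Mind the look-alikes: they are no part of the job. Leave any pink look-alike of the lighter alone.

How it is judged:
On the way, in this order (a step that is already met when the one before it is completed fails the run):
1. the lamp arm points at the burner and is still, the lighter still in its well (y of burner in the frame of lamp_peg between -0.035 and 0.035 m and x of burner in the frame of lamp_peg above 0.05 m and velocity of joint lamp_arm between -0.05 and 0.05 rad/s and distance of lighter from where it was at the start of the episode below 0.02 m), for 0.3 s.
2. the lighter's nozzle is drawn clear above the holder (z of lighter_tip in the frame of holder_top above 0.01 m), for 0.1 s.
At the end, for the whole second after the job is handed in: Lamp at rest, its line within 35 mm of the burner's centre; lighter held still, 30 to 60 degrees from upright, nozzle down, tip within 35 mm sideways of the burner's centre and 10 to 70 mm above its cap, touching no stove, holder or pick; bystanders within 30 mm of their starts (y of burner in the frame of lamp_peg between -0.035 and 0.035 m and x of burner in the frame of lamp_peg above 0.05 m and velocity of joint lamp_arm between -0.05 and 0.05 rad/s and horizontal distance between lighter_tip and burner below 0.035 m and z of lighter_tip in the frame of burner between 0.01 and 0.07 m and angle between lighter_tip's own z axis and vertical between 0.52 and 1.05 rad and contact force between the fingers and lighter above 1 N and contact force between lighter and stove below 0.3 N and contact force between lighter and holder below 0.3 N and contact force between lighter and pick below 0.3 N and linear speed of lighter below 0.03 m/s and angular speed of lighter below 0.2 rad/s and distance of each of pick, tawa, turner, glass_bottle, wooden_bowl, spice_jar from where it was at the start of the episode below 0.03 m); the arm keeps its last pose, push and grip.
It fails at once if the ice pick is pulled out of its well or shifted more than 30 mm (distance of pick from where it was at the start of the episode above 0.03 m).
It fails at once if a bystander (tawa, turner, glass bottle, wooden bowl, spice jar) is shifted more than 30 mm (distance of any of tawa, turner, glass_bottle, wooden_bowl, spice_jar from where it was at the start of the episode above 0.03 m).
It fails at once if the glass bottle is knocked over (angle between glass_bottle's own z axis and vertical above 0.4 rad).
It also fails if it takes over 51 s, if anything falls off the work surface, if the arm or the gripper's body presses on something with over 40 N, if the wrist force passes 120 N, or if a joint passes its speed limit or range.

## Working session

There is one attempt and no reset: what is moved stays moved. The work goes in short steps, Python scripts to look and compute and a tool call to move; the robot and the scene stay as the last step left them, time stands still between calls to the robot, and variables do not carry over. Pictures are saved under pics/ and viewed, at most 10 in all, crops included, and the job is handed in when it is done.

Besides the shell and the picture viewer there is one more tool, called after "Call:" by a JSON object that holds its "fn" and its "kwargs". arm_command: Moves the arm, as the interface text tells. Its arguments: {"type":"object","properties":{"increments":{"type":"array","items":{"type":"array","items":{"type":"array","items":{"type":"number"}}}},"squeeze":{"type":"number"}},"required":["increments"]}

```bash
ls; mkdir -p pics
cat > h.py <<'E'
import numpy as np, cv2
from plant import arm, optics, ticket
def cam(n):
    i=optics.camera_info(n); R=cv2.Rodrigues(np.array(i['rvec'],float))[0]; t=np.array(i['tvec'],float).ravel()
    f=210/np.tan(np.radians(i['vertical_fov'])/2); return R,t,f,i['cx'],i['cy']
def ray(n,u,v):
    R,t,f,cx,cy=cam(n); return -R.T@t, R.T@np.array([(u-cx)/f,(v-cy)/f,1])
def onz(n,u,v,z):
    o,d=ray(n,u,v); return (o+d*(z-o[2])/d[2]).round(4)
def tri(a,b):
    (o,d),(p,e)=ray(*a),ray(*b); s=np.linalg.lstsq(np.c_[d,-e],p-o,rcond=None)[0]
    A,B=o+s[0]*d,p+s[1]*e; return ((A+B)/2).round(4),np.linalg.norm(A-B).round(4)
def proj(n,p):
    R,t,f,cx,cy=cam(n); c=R@np.array(p)+t; return (f*c[:2]/c[2]+[cx,cy]).round(1)
E
python3 - <<'E'
from h import *
for n in('side','top'):
    im=optics.read_camera(n); np.save(f'pics/{n}0.npy',im)
    cv2.imwrite(f'pics/{n}0.png',im[...,::-1])
    print(n,optics.camera_info(n),ray(n,280,210))
print(arm.sense())
E
```

```text
pics
side {'vertical_fov': 49.83269058723522, 'cx': 278.04300643973926, 'cy': 211.64655721256065, 'rvec': array([ 2.07612321, -0.60646849,  0.3109463 ]), 'tvec': array([-0.41019397,  0.32292101,  1.13880104])} (array([-0.05701914, -0.88455151,  0.88528093]), array([ 0.44468829,  0.71349019, -0.54149431]))
top {'vertical_fov': 47.68631338966647, 'cx': 277.7116367879496, 'cy': 212.24234816683085, 'rvec': array([ 2.14054774, -2.11167396,  0.17202104]), 'tvec': array([0.04855995, 0.57517869, 1.43645768])} (array([0.31935466, 0.03814241, 1.51431735]), array([ 0.17634032,  0.00750375, -0.98432375]))
{'time_s': 0.1, 'joint_positions': array([-1.33089682,  0.32176366, -0.07006135,  1.45154457,  0.02257508,
        1.37081853, -0.05691415]), 'joint_velocities': array([ 0.00106996, -0.0022282 , -0.00026322, -0.00310274, -0.00035001,
        0.00179123, -0.00041239]), 'effort': array([-2.22162691e-05, -4.94884264e+01, -3.83999767e-01, -3.15207160e+01,
        1.30274220e-02,  7.55400688e-03, -2.37890369e-06]), 'eef_pos': array([0.14546964, 0.63301576, 0.23032732]), 'eef_rot': array([-6.02215080e-05,  1.12666790e-01,  9.93632442e-01, -8.71886127e-04]), 'ft_force': array([-0.51032444,  0.60591553,  0.17710887]), 'moment': array([-0.01930835, -0.01211006,  0.01874094]), 'finger_force': 0.0, 'width': 0.08513120979286758}
```

View pics/side0.png

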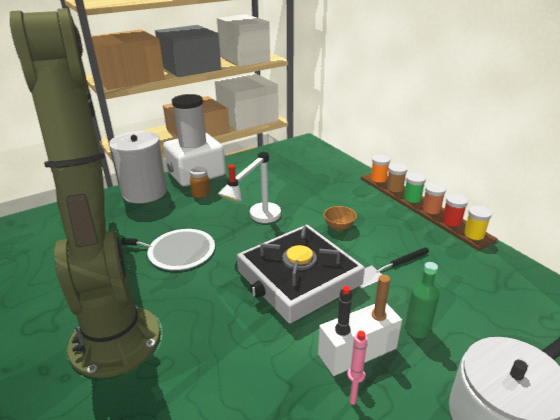

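View pics/top0.png

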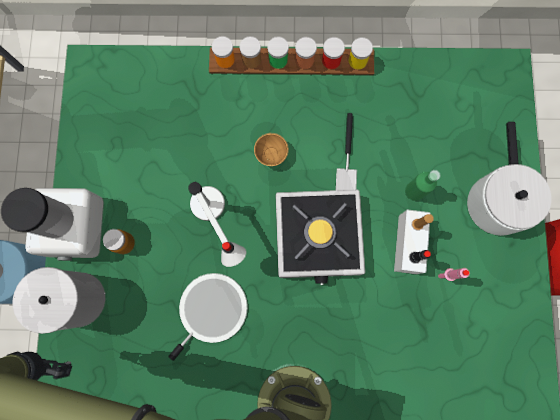

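Side view: black lighter with red button (346,291), wooden pick (382,280), and a pink look-alike (360,340). The lamp peg is red at (232,175), the lamp hinge is at (263,157) and the burner at (299,255). Top view: lighter button (427,254), pick (427,220), pink (460,274), peg (227,247), hinge (195,188), burner (320,232).

Candidates for the lighter are the black one at side (346,291), the pink one at (360,340) and the pick at (382,280). I choose the black one. I'll check it in a crop and measure.

Run:
```python
from h import *
S,T=np.load('pics/side0.npy'),np.load('pics/top0.npy')
def blobs(im,lo,hi,win,name,n=2):
    h=cv2.cvtColor(im,cv2.COLOR_RGB2HSV); m=cv2.inRange(h,lo,hi)
    u0,v0,u1,v1=win; k=np.zeros_like(m); k[v0:v1,u0:u1]=m[v0:v1,u0:u1]
    _,_,st,c=cv2.connectedComponentsWithStats(k)
    for i in np.argsort(-st[1:,4])[:n]+1: print(name,c[i].round(1),st[i])
red=((0,180,90),(8,255,255))
blobs(S,*red,(330,280,360,300),'S button'); blobs(T,*red,(415,240,440,265),'T button')
blobs(S,*red,(215,155,245,195),'S peg'); blobs(T,*red,(215,235,245,262),'T peg')
ye=((20,120,120),(35,255,255))
blobs(S,*ye,(270,235,330,275),'S burner'); blobs(T,*ye,(300,210,340,250),'T burner')
blk=((0,0,0),(180,255,50))
blobs(S,*blk,(250,145,280,175),'S hinge'); blobs(T,*blk,(180,175,210,205),'T hinge')
blobs(T,(0,0,150),(180,60,255),(390,200,440,280),'T holder')
a=cv2.resize(S[255:405,310:450],None,fx=3.6,fy=3.6,interpolation=3)[...,::-1]
cv2.imwrite('pics/c1.png',a)
b=np.hstack([cv2.resize(x,(400,400),interpolation=3) for x in (T[195:295,380:480],T[170:270,180:280])])[...,::-1]
cv2.imwrite('pics/c2.png',b)
```

```text
S button [345.9 289.6] [343 286   7   8  46]
T button [426.9 253.6] [424 251   7   6  36]
S peg [231.5 172.7] [229 165   6  17  84]
T peg [226.  245.9] [222 242   9   9  52]
S burner [299.2 253.9] [287 245  26  19 382]
T burner [319.9 231.5] [308 220  24  24 450]
S hinge [265.1 158.2] [262 156   6   6  26]
S hinge [259.5 156. ] [259 156   2   1   2]
T hinge [197.8 188.8] [192 182  10  13  29]
T hinge [197. 185.] [197 185   1   1   1]
T holder [410.5 241.6] [ 394  209   37   64 1548]
```

View pics/c1.png

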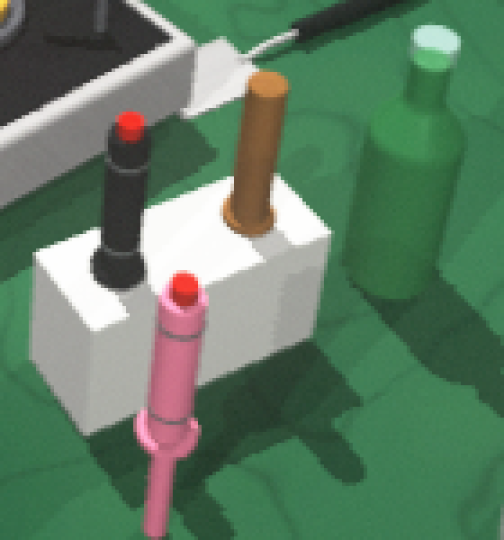

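View pics/c2.png

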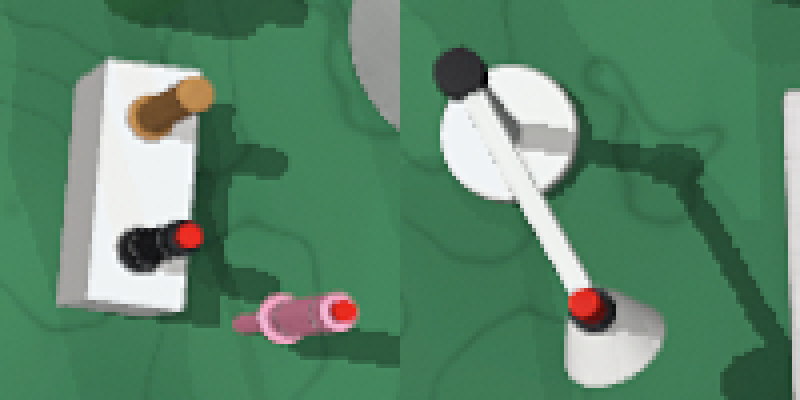

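The crops confirm it: the black handle with the red button sits in the near well, the pick is in the far well, and the pink one stands free beside the holder. The lamp's hinge cap is at top (195,188).

Run:
```python
from h import *
print('button',tri(('side',345.9,289.6),('top',426.9,253.6)))
print('button z.222',onz('top',427.2,254,.222),onz('side',346,289,.222))
print('flange top ctr',onz('top',380+145/4,195+250/4,.106),onz('side',310+118/3.6,255+268/3.6,.106))
print('pick top', onz('top',380+197/4,195+94/4,.205+.01),onz('side',310+268/3.6,255+83/3.6,.215))
print('pink button',tri(('side',310+184/3.6,255+288/3.6),('top',380+344/4,195+311/4)))
print('pink tip',onz('top',380+240/4,195+325/4,0.0))
print('peg',tri(('side',231.5,172.7),('top',226,245.9)), 'pegtop',onz('top',180+185/4,170+302/4,.283),onz('side',231.8,167,.283))
print('hinge',tri(('side',263,157.5),('top',195,188.2)),'foot',onz('top',180+110/4,170+132/4,0.01))
print('burner',onz('top',319.9,231.5,.105),onz('side',299.3,254.2,.105))
print('bottle cap',onz('top',434,175,.21),onz('side',310+435/3.6,255+42/3.6,.21))
print('holder corners',[onz('top',380+u/4,195+v/4,.1) for u,v in((108,60),(203,73),(183,311),(88,303))])
print('bowl',onz('top',271,150,.05),'jar',onz('top',113,240,.1),'tawa',onz('top',213,308,.01))
```

```text
button (array([ 0.4362, -0.3519,  0.2231]), np.float64(0.0011))
button z.222 [ 0.4348 -0.3526  0.222 ] [ 0.4389 -0.3498  0.222 ]
flange top ctr [ 0.4343 -0.3551  0.106 ] [ 0.4352 -0.3554  0.106 ]
pick top [ 0.5335 -0.3643  0.215 ] [ 0.5376 -0.3629  0.215 ]
pink button (array([ 0.3868, -0.4583,  0.2139]), np.float64(0.0016))
pink tip [ 0.385  -0.4572  0.    ]
peg (array([0.4459, 0.1894, 0.2596]), np.float64(0.0004)) pegtop [0.4444 0.1861 0.283 ] [0.444  0.1799 0.283 ]
hinge (array([0.6089, 0.2854, 0.2253]), np.float64(0.0)) foot [0.6089 0.284  0.01  ]
burner [ 0.5081 -0.0712  0.105 ] [ 0.5076 -0.0765  0.105 ]
bottle cap [ 0.6586 -0.3841  0.21  ] [ 0.6581 -0.3879  0.21  ]
holder corners [array([ 0.5776, -0.334 ,  0.1   ]), array([ 0.5685, -0.405 ,  0.1   ]), array([ 0.3903, -0.3831,  0.1   ]), array([ 0.3952, -0.3135,  0.1   ])]
bowl [0.7765 0.0808 0.05  ] jar [0.4749 0.5489 0.1   ] tawa [0.2767 0.2537 0.01  ]
```

Call:
{"fn": "arm_command", "kwargs": {"increments": [[[2,-3,2,0,0,0,8.5],[3,-4.4,2.5,0,0,0,8.5],[3,-4.4,2.5,0,0,0,8.5],[3,-4.4,2,0,0,0,8.5],[3,-4.4,2,0,0,0,8.5],[3,-4.4,2,0,0,0,8.5],[3,-4.4,0,0,0,0,8.5],[3,-4.4,0,0,0,0,8.5]]]}}

```text
time_s: 1.1
eef_pos: [0.3763, 0.2938, 0.3614]
eef_rot: [0.0, 0.113, 0.994, 0.0]
ft_force: [0.6, 0.6, -0.3]
width: 0.085
finger_force: 0.0
```

Call:
{"fn": "arm_command", "kwargs": {"increments": [[[3,-4.4,0,0,0,0,8.5],[2,-3,0,0,0,0,8.5],[1,-1.5,0,0,0,0,8.5],[0,0,0,0,0,0,8.5]]]}}

```text
time_s: 1.6
eef_pos: [0.4357, 0.2062, 0.3612]
eef_rot: [-0.0, 0.113, 0.994, 0.0]
ft_force: [1.2, 1.1, 0.2]
width: 0.0847
finger_force: 0.0
```

Call:
{"fn": "arm_command", "kwargs": {"increments": [[[1,-1.8,0,0,0,0,8.5],[0,0,-4,0,0,0,8.5],[0,0,-4,0,0,0,8.5],[0,0,-3.6,0,0,0,8.5],[0,0,0,0,0,0,8.5]]]}}

```text
time_s: 2.22
eef_pos: [0.4428, 0.1897, 0.2427]
eef_rot: [-0.003, 0.111, 0.994, -0.002]
ft_force: [-0.5, -0.3, -0.1]
width: 0.0852
finger_force: 0.0
```

Run:
```python
from h import *
ims=[]
for n,p in(('side',(.446,.189,.26)),('top',(.446,.189,.26))):
    im=optics.read_camera(n);u,v=proj(n,p).astype(int)
    ims.append(cv2.resize(im[v-50:v+50,u-50:u+50],(400,400),interpolation=3))
cv2.imwrite('pics/g1.png',np.hstack(ims)[...,::-1]); print(arm.sense()['eef_pos'],arm.sense()['ft_force'])
```

```text
[0.44536993 0.19004455 0.24631239] [ 0.12318217 -1.74701275  0.72955126]
```

View pics/g1.png

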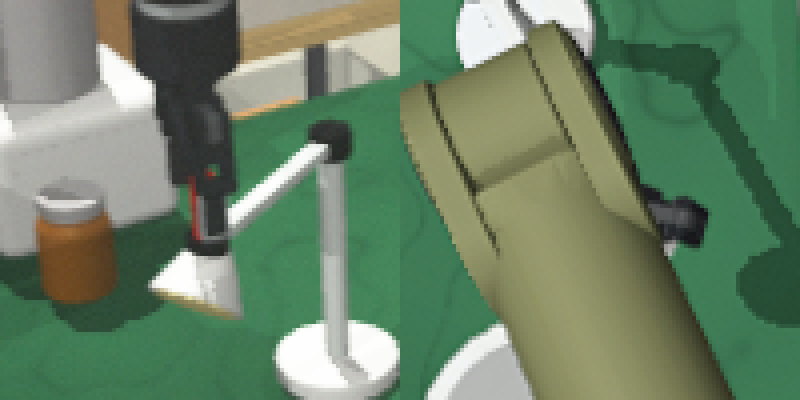

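The red peg lies between the open fingers (side crop, around 205,205), so I'll close on it.

Call:
{"fn": "arm_command", "kwargs": {"increments": [[[0,0,0,0,0,0,4],[0,0,0,0,0,0,1],[0,0,0,0,0,0,1],[0,0,0,0,0,0,1],[0,0,0,0,0,0,1],[0,0,0,0,0,0,1]]], "squeeze": 30}}

```text
time_s: 3.08
eef_pos: [0.446, 0.1888, 0.2459]
eef_rot: [0.001, 0.113, 0.994, 0.001]
ft_force: [1.0, 1.1, 2.8]
width: 0.0194
finger_force: 30.1
```

Call:
{"fn": "arm_command", "kwargs": {"increments": [[[0.99,-1.51,0,0,0,0,1],[1.13,-1.41,0,0,0,0,1],[1.27,-1.31,0,0,0,0,1],[1.36,-1.15,0,0,0,0,1],[1.49,-1.04,0,0,0,0,1],[1.58,-0.89,0,0,0,0,1],[1.63,-0.72,0,0,0,0,1],[1.73,-0.57,0,0,0,0,1]]]}}

```text
time_s: 4.08
eef_pos: [0.5575, 0.1038, 0.2457]
eef_rot: [-0.001, 0.112, 0.994, 0.001]
ft_force: [-3.1, 5.3, 5.8]
width: 0.0193
finger_force: 30.6
```

Call:
{"fn": "arm_command", "kwargs": {"increments": [[[0,0,0,0,0,0,1],[0,0,0,0,0,0,1]]]}}

```text
time_s: 4.32
eef_pos: [0.5586, 0.1036, 0.2457]
eef_rot: [0.001, 0.112, 0.994, 0.001]
ft_force: [2.8, 3.8, 2.5]
width: 0.0193
finger_force: 30.4
```

Release, rise, and look from a step aside.

Call:
{"fn": "arm_command", "kwargs": {"increments": [[[0,0,0,0,0,0,4],[0,0,0,0,0,0,8],[0,0,0,0,0,0,8],[0,0,0,0,0,0,8],[0,0,4,0,0,0,8],[0,0,5,0,0,0,8],[0,0,5,0,0,0,8]]]}}

```text
time_s: 5.2
eef_pos: [0.5571, 0.1023, 0.3868]
eef_rot: [-0.0, 0.113, 0.994, -0.0]
ft_force: [0.3, -0.1, -0.8]
width: 0.0797
finger_force: 0.0
```

Call:
{"fn": "arm_command", "kwargs": {"increments": [[[-1.5,-5,0,0,0,0,8],[-1.5,-5.5,0,0,0,0,8],[-1.5,-5.5,0,0,0,0,8],[-1.5,-5.5,0,0,0,0,8],[-1.5,-5.5,0,0,0,0,8],[-1.5,-5.5,0,0,0,0,8],[-1.5,-5.5,0,0,0,0,8],[-1,-4,0,0,0,0,8]]]}}

```text
time_s: 6.2
eef_pos: [0.4407, -0.3203, 0.3858]
eef_rot: [0.001, 0.114, 0.993, -0.0]
ft_force: [1.0, -0.1, 1.1]
width: 0.0798
finger_force: 0.0
```

Run:
```python
from h import *
for n in('side','top'):
    im=optics.read_camera(n); np.save(f'pics/{n}1.npy',im)
    m=cv2.inRange(cv2.cvtColor(im,cv2.COLOR_RGB2HSV),(0,180,90),(8,255,255))
    _,_,st,c=cv2.connectedComponentsWithStats(m); print(n,proj(n,(.5578,.1028,.26)),[(c[i].round(1),st[i,4]) for i in range(1,len(c)) if st[i,4]>12])
    cv2.imwrite(f'pics/{n}1.png',im[...,::-1])
print(arm.sense()['eef_pos'])
```

```text
side [279.4 174.2] [(array([278.9, 174.1]), np.int32(86)), (array([453.9, 217.2]), np.int32(254)), (array([345.8, 289.5]), np.int32(46)), (array([360.8, 335. ]), np.int32(49))]
top [259.6 204.7] [(array([330.9,  62. ]), np.int32(160)), (array([259.2, 205.6]), np.int32(58)), (array([554.3, 258.1]), np.int32(744)), (array([426.9, 253.6]), np.int32(36))]
[ 0.43890772 -0.32309341  0.38569253]
```

View pics/side1.png

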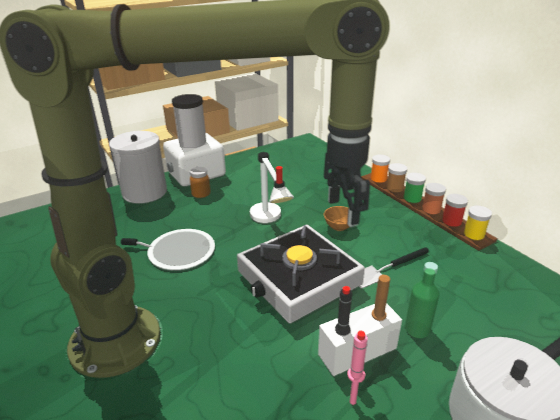

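The lamp peg is within about 2 mm of the wanted spot: side (278.9,174.1) against (279.4,174.2). The lighter has not moved, so I go down over it.

Call:
{"fn": "arm_command", "kwargs": {"increments": [[[-0.4,-3,0,0,0,0,8.5],[0,0,0,0,0,0,8.5],[0,0,-3,0,0,0,8.5],[0,0,-3,0,0,0,8.5],[0,0,-3,0,0,0,8.5]]]}}

```text
time_s: 6.92
eef_pos: [0.4392, -0.3457, 0.2944]
eef_rot: [0.0, 0.112, 0.994, 0.001]
ft_force: [-0.6, 0.6, -0.8]
width: 0.0852
finger_force: 0.0
```

Run:
```python
from h import *
ims=[]
for n in('side','top'):
    im=optics.read_camera(n);u,v=proj(n,(.436,-.353,.22)).astype(int)
    ims.append(cv2.resize(im[v-60:v+40,u-50:u+50],(400,400),interpolation=3))
cv2.imwrite('pics/g2.png',np.hstack(ims)[...,::-1]); print(arm.sense()['eef_pos'])
```

```text
[ 0.43776697 -0.34457349  0.29242474]
```

View pics/g2.png

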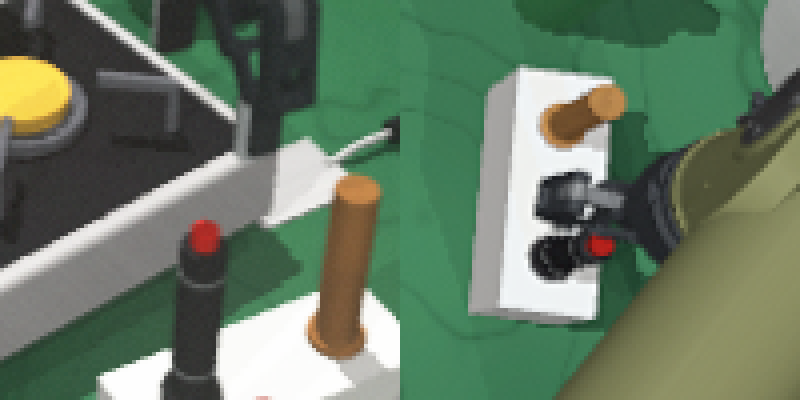

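The gripper is still about 8 mm short in y, so I correct, go down and check.

Call:
{"fn": "arm_command", "kwargs": {"increments": [[[-0.2,-0.9,0,0,0,0,8.5],[0,0,0,0,0,0,8.5],[0,0,-1.5,0,0,0,8.5],[0,0,0,0,0,0,8.5]]]}}

```text
time_s: 7.52
eef_pos: [0.4359, -0.3558, 0.2791]
eef_rot: [-0.001, 0.113, 0.994, 0.001]
ft_force: [0.3, 0.0, 0.4]
width: 0.085
finger_force: 0.0
```

Call:
{"fn": "arm_command", "kwargs": {"increments": [[[0,0.2,-2.5,0,0,0,8.5],[0,0,-2.5,0,0,0,8.5],[0,0,-2.5,0,0,0,8.5],[0,0,-2.5,0,0,0,8.5],[0,0,-1.2,0,0,0,8.5],[0,0,0,0,0,0,8.5],[0,0,0,0,0,0,4.5],[0,0,0,0,0,0,2]]], "squeeze": 50}}

```text
time_s: 8.52
eef_pos: [0.4369, -0.3549, 0.1693]
eef_rot: [0.001, 0.113, 0.994, -0.0]
ft_force: [0.4, -0.0, 0.7]
width: 0.0515
finger_force: 0.0
```

Call:
{"fn": "arm_command", "kwargs": {"increments": [[[0,0,0,0,0,0,1.5],[0,0,0,0,0,0,1.5],[0,0,0,0,0,0,1.5],[0,0,0,0,0,0,1.5]]]}}

```text
time_s: 9.02
eef_pos: [0.4364, -0.3544, 0.1684]
eef_rot: [0.0, 0.113, 0.994, 0.0]
ft_force: [-0.1, 0.0, 0.4]
width: 0.0249
finger_force: 49.0
```

Call:
{"fn": "arm_command", "kwargs": {"increments": [[[0,0,2,0,0,0,1.5],[0,0,2.5,0,0,0,1.5],[0,0,3,0,0,0,1.5],[0,0,3,0,0,0,1.5],[0,0,3,0,0,0,1.5],[0,0,3,0,0,0,1.5],[0,0,1.5,0,0,0,1.5],[0,0,0,0,0,0,1.5]]]}}

```text
time_s: 10.02
eef_pos: [0.4365, -0.355, 0.3495]
eef_rot: [0.001, 0.113, 0.994, -0.0]
ft_force: [0.0, -1.2, -0.9]
width: 0.0247
finger_force: 49.1
```

Call:
{"fn": "arm_command", "kwargs": {"increments": [[[0.8,2,0,0.1,0,0,1.5],[0.9,2.1,0,0.1,0,0,1.5],[0.9,2.1,0,0.1,0,0,1.5],[0.9,2.1,0,0.1,0,0,1.5],[0.9,2.1,0,0.1,0,0,1.5],[0.9,2.1,0,0.1,0,0,1.5],[0.9,2.1,0,0.1,0,0,1.5],[0.9,2.1,0,0.08,0,0,1.5]]]}}

```text
time_s: 11.02
eef_pos: [0.5073, -0.1871, 0.3464]
eef_rot: [-0.044, 0.106, 0.918, 0.379]
ft_force: [1.3, -0.3, -0.4]
width: 0.0247
finger_force: 49.4
```

Call:
{"fn": "arm_command", "kwargs": {"increments": [[[0,0,0,0,0,0,1.5],[0,0,0,0,0,0,1.5]]]}}

```text
time_s: 11.28
eef_pos: [0.5069, -0.1882, 0.348]
eef_rot: [-0.043, 0.105, 0.919, 0.377]
ft_force: [0.4, 0.2, -0.4]
width: 0.0249
finger_force: 49.4
```

```bash
cat > st.py <<'E'
from h import *
from scipy.spatial.transform import Rotation as Ro
s=arm.sense(); q=s['eef_rot']; z=Ro.from_quat([*q[1:],q[0]]).as_matrix()[:,2]
print('tcp',s['eef_pos'],'z',z.round(3),'tip',s['eef_pos']+.158*z,'j',s['joint_positions'].round(2),s['width'],s['finger_force'])
E
python3 st.py
```

```text
tcp [ 0.5069357  -0.18815997  0.34799905] z [ 0.     0.702 -0.712] tip [ 0.5069516  -0.07720754  0.23551101] j [ 0.11  0.44  0.79  1.4  -0.82  2.03  2.15] 0.024917707612134094 49.364338517189026
```

Joint 6 is near its limit (2.03 of 2.05), so I ease the tilt slightly while descending.

Call:
{"fn": "arm_command", "kwargs": {"increments": [[[0,0.5,-1,-0.05,0,0,1.5],[0,0.5,-2,0,0,0,1.5],[0,0,-2,0,0,0,1.5],[0,0,0,0,0,0,1.5]]]}}

```text
time_s: 11.78
eef_pos: [0.5067, -0.1774, 0.297]
eef_rot: [-0.041, 0.106, 0.928, 0.355]
ft_force: [-0.4, 0.3, -1.0]
width: 0.0246
finger_force: 49.4
```

```bash
python3 st.py
```

```text
tcp [ 0.50674928 -0.17741071  0.29699223] z [-0.001  0.667 -0.745] tip [ 0.50652653 -0.07196177  0.17932971] j [ 0.06  0.43  0.79  1.49 -0.78  1.91  2.19] 0.024592409519207527 49.374430775642395
```

Joint 6 has eased to 1.91. I go down the last 3 cm and check.

Call:
{"fn": "arm_command", "kwargs": {"increments": [[[0.1,0,-1.5,0.02,0,0,1.5],[0,-0.3,-1.5,0,0,0,1.5],[0,0,0,0,0,0,1.5],[0,0,0,0,0,0,1.5],[0,0,0,0,0,0,1.5]]]}}

```text
time_s: 12.4
eef_pos: [0.5085, -0.1806, 0.2689]
eef_rot: [-0.041, 0.105, 0.925, 0.364]
ft_force: [-0.4, 0.2, -0.5]
width: 0.025
finger_force: 49.4
```

```bash
python3 st.py
python3 - <<'E'
from h import *
ims=[]
for n in('side','top'):
    im=optics.read_camera(n);u,v=proj(n,(.508,-.074,.15)).astype(int); print(n,u,v)
    m=cv2.inRange(cv2.cvtColor(im,cv2.COLOR_RGB2HSV),(0,180,90),(8,255,255))
    _,_,st,c=cv2.connectedComponentsWithStats(m); print([(c[i].round(1),st[i,4]) for i in range(1,len(c)) if st[i,4]>12])
    ims.append(cv2.resize(im[v-90:v+60,u-75:u+75],(400,400),interpolation=3))
cv2.imwrite('pics/f.png',np.hstack(ims)[...,::-1])
E
```

```text
tcp [ 0.50852602 -0.18063086  0.26888794] z [ 0.001  0.681 -0.732] tip [ 0.50862261 -0.07297311  0.15324279] j [ 0.08  0.47  0.78  1.52 -0.8   1.89  2.23] 0.02498738103148507 49.36966359615326
side 299 240
[(array([278.9, 174. ]), np.int32(85)), (array([452.8, 216. ]), np.int32(318)), (array([333.3, 216.3]), np.int32(21)), (array([360.8, 334.8]), np.int32(50))]
top 322 229
[(array([331.2,  61.9]), np.int32(164)), (array([259.3, 205.6]), np.int32(57)), (array([554.3, 257.9]), np.int32(737))]
```

View pics/f.png

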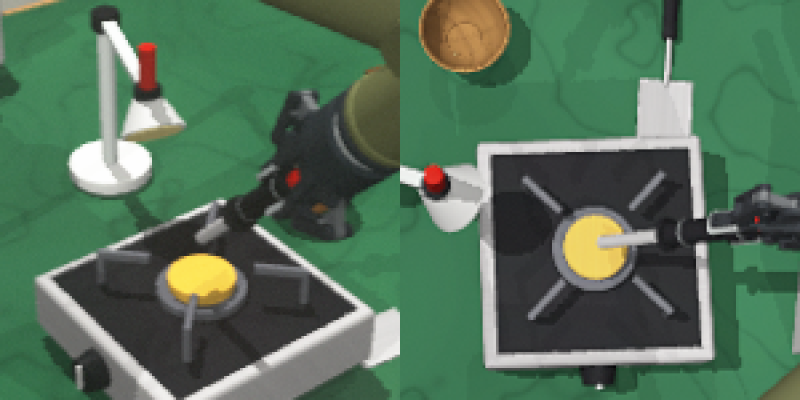

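The nozzle tip shows at side (299,239) and top (322,230), centred about 45 mm above the burner. The lighter slants 43° and the lamp has not moved.

```bash
python3 -c "
from plant import ticket
print(ticket.job_done())"
```

```text
the job is handed in; nothing more can be done
None
```

The job is handed in: the lamp arm points at the burner, and the gripper holds the lighter still at about 43°, its nozzle tip about 45 mm above the middle of the burner; no verdict came back.

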